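# Tighten the gluing stand's clamp nut by hand, then with the wrench

## Robot

A 6-joint arm with a two-finger parallel gripper is mounted at the origin on the work surface. World frame = base frame: x ahead of the robot, y to its left, z up, the work surface at z = 0. Lengths are in m, angles in degrees, forces in N, time in s.
With the tool pointing down it reaches from about 0.35 to 0.875 m from the base axis. Payload 4.2 kg.
Tool frame: the origin (TCP) lies at the centre of the arm's flange, where the gripper is bolted on; the fingertips stand 182 mm ahead of it and the grasp point (between the pads) lies 164 mm ahead of it (r.nose_length is the distance from the TCP to the fingertips, in m); z points along the fingers, y is the line along which they close (so a half turn about z gives the same grasp; the last joint's range is limited). The gripper opens to 87 mm and grips with 3 to 60 N. Pads are 19 mm wide; open, the fingers measure 117 mm over their backs; the gripper's body (75 mm by 190 mm) begins 51 mm behind the grasp point.
Start: joints at [85.176, 22.042, 0.453, 0, -68.411, -14.817], TCP at [0.21, 0.589, 0.405] pointing down, gripper open.
Joint ranges: [-179.83, 179.83], [-69.29, 118.12], [-61.27, 80.66], [-181.25, 117.63], [-171.15, -9.14], [-177.46, 177.46]. Speed limits (degrees/s): [159.86, 159.86, 180, 180, 180, 180].

## Interface

Orientations are given as a 3x3 rotation matrix whose columns are the frame's x, y, z axes.
In Python, from station import r, vision gives the robot as it stands. The module is installed in compiled form; this text tells all that it offers.
- The arm moves only by the shell command python3 -m creep 'ROWS'. ROWS is JSON, a list of rows, each a list of 7 numbers: the opening, from -1 (shut) to 1 (fully open), then the shift along the tool's x, y, z in mm, then the turn, a rotation vector about the tool's x, y, z in degrees. A call has 1 to 8 rows; each row is the pose to reach, as a shift and turn from the pose commanded when the call began, along the tool's axes at that moment; what a row does not reach only later rows make up. A row lasts 1/12 s, in which the tool goes at most 41.7 mm and 7.16 degrees, less where a joint would pass 70% of its speed; a pose out of reach is approached as far as the arm can. A call with a gripper value outside its range is refused whole. The fingers move at their own pace and stop on an object; the grip force is fixed at half the most. Time passes only in rows, so rows that repeat a pose let the fingers close. It gives the time, the measured TCP pose, the force, the opening and the grip force at its end, in the units of the state.
- r.sense(): the state, without advancing time (a new reading comes with each control period).
- vision.capture(name): name is "scene" or "side" or "wrist"; returns (picture, depth): 420x560x3 uint8, red, green, blue; 420x560 float32, m along the optical axis (not along the pixel's ray), 0 where there is no reading.
- vision.camera_model(name): a dict with "vertical_fov" (degrees; the focal length in pixels is half the picture's height over the tangent of half this angle, whatever the lens; pixels are square), "cx", "cy" (the principal point, pixels), "extrinsics" (4x4, takes a point from camera to world coordinates); the wrist camera has in their place "mount" (4x4, takes a point from camera to tool coordinates, whose origin is the TCP and whose axes are the flange's). Camera axes: x right, y down, z forward; pixel columns grow to the right and rows downward; lengths in m; the calibration is good to about 2 mm. A picture is of the moment at which its call begins: read the wrist's pose just before it. camera_model takes no time and is no camera call.
- r.finish_job(): hands the job in; it is judged then, once.
Trained networks look in the newest picture that a camera, given by its name, has taken for a name from the list of things; names that differ only in an ending like _2 or _b are one class to them, and where a whole thing is asked for, a point or a joint stands for the part that bears it (a point fixed in the world has none). Each returns a list of dicts, best first, with "conf" (0 to 1); they miss things now and then, are a little off and sometimes report something else, mostly with a low value. They report only what shows in the picture. A call takes as long as a camera call. They do not tell look-alikes from the thing itself.
- vision.find_in(camera, thing): "uv" ([column, row] in pixels, amid what is visible of it).
- vision.cut_out(camera, thing): "region" (420x560 bool, what is visible of it) and "uv" ([column, row] in pixels, amid what is visible of it).
The state is a dict: "time_s": time; "joints": joint angles; "joint_velocities": joint speeds; "effort": joint torques, N m; "tcp_pos": TCP position; "ee_rot": TCP orientation; "wrist_force": force on the tool from outside, world axes, zero at the start; "moment": the same for the moment, N m; "gripper_width": opening from 0.0 (shut) to 1.0 (fully open); "gripper_force": force on a finger pad.
Only numpy, scipy, OpenCV 4.12 (cv2) and the standard library are available. Lean on these libraries where they do the work, as an engineer would, in place of code of your own. Each camera call takes 0.05 s, during which the arm holds its last target. There are 200 camera calls.

## Task

A freshly inlaid ring frame is being glued on the tilted stand. With the fingers on its brass collar, run the clamp nut down clockwise until it is just hand-tight, then put the open-ended wrench on its hexagon and tighten the nut a further eighth of a turn with the wrench only. Lay the wrench back across both bars of its rest, leave the nut tight, and leave everything else where it stands.

Things in the scene. Friction and masses are not known exactly. Their poses are not given: they have to be found in the camera images.
- nut_collar (a point): point on the nut's axis to grasp: on the round knurled brass collar (34 mm diameter, 44 mm long), 19 mm below its top and 25 mm above its foot, where the wider hexagon begins; an 18 mm stud stands 16 mm out of the top. z points out along the nut's axis, which leans 30 degrees from vertical to the robot's left (+y), square to the stand's sloped face. x and y turn with the nut.
- nut_hex (a point): centre of the nut's steel hexagon, half-way up, 37 mm down the axis from nut_collar. 42 mm across flats, 24 mm high. z as nut_collar, x to a corner, y square to a flat (repeats every 60 degrees). Below it: dark washer 54 mm wide, 12 mm high; brass disc 96 wide, 12 high; ring frame 144 wide, 16 high, on the sloped plate. The hexagon's underside is 40 mm above that plate.
- hexnut: the nut itself: hexagon below, collar above, 68 mm long; origin at the centre of the hexagon's underside, axes as nut_hex. It turns in place about its axis (it neither rises nor comes off).
- nut (a joint): how far the nut has been run down on its thread, rad, grows clockwise seen from above the nut. Starts between 0.5 and 1.3; turns freely (drag 0.07 N m) up to 2.6, where it is hand-tight. Turned back, it loosens by the same joint.
- washer (a joint): tightening beyond hand-tight, rad, clockwise; 0 at the start, range 0 to 1.3. Moves only when the run-down nut is turned on against 1.0 N m, and stays. Fingers gripping the collar lightly (10 to 20 N) slip before this moves; a hard grip can drive it. The nut's whole turn is the sum of both joints.
- stand: wooden gluing stand, fixed; footprint 170 x 150 mm, origin on the table under its middle; its x axis points to the robot's right (yaw -1.75 to -1.25), and its sloped plate (170 x 150 mm) rises that way at 30 degrees, its middle 95 mm and its right edge 138 mm above the table.
- wrench_mid (a point): middle of the loose steel open-ended wrench, at half thickness: take it here, across the 20 mm wide, 12 mm thick straight handle. x points along the handle to the jaw, y across, z square to the flat wrench. Handle from 85 mm behind this point to 36 mm ahead; head 72 mm wide; whole length 195 mm; 0.3 kg, give or take 30 percent.
- wrench_jaw (a point): 82 mm ahead of wrench_mid: the hexagon's centre lies here when the jaw is pushed home on it. Jaw 44 mm wide between parallel faces, open to the wrench's +x, tips flared and reaching 28 mm ahead of this point, floor 24 mm behind it. With 2 mm clearance the wrench swings about 0.1 rad before it bites.
- rest_top (a point): fixed wooden tool rest: two bars, 20 mm wide, 110 mm long, lie along its y, 45 mm either side of its middle, tops 30 mm over the table; between them the floor is 8 mm high. The point: its middle, level with the bars' tops. The wrench starts across both bars, middle within 15 mm of the point, x along the rest's x within 0.06 rad. May be left or right of the stand.
- keepsake_box: bystander: dark box with pearl petals, 124 x 104 x 66 mm; origin under its middle
- vase_a: bystander: dark wooden vase, 72 mm wide, 140 mm high; origin under its middle
- vase_b: bystander: like vase_a
- round_box: bystander: round dark pearl-covered box, 124 mm wide, 64 mm high; origin under its middle
- glue: bystander: white glue bottle, 56 mm wide, 140 mm high; origin under its middle
- mallet: bystander: hammer lying on the table between robot and stand, under 40 mm high; origin under its middle
Things that resemble listed ones, but are neither listed nor needed, are in the scene too. What is shaped like the part that bears rest_top but green or grey is not meant.

How it is judged (in metres and radians):
On the way, in this order (a step that is already met when the one before it is completed fails the run):
1. the nut is run down hand-tight by the fingers on it, without being forced on (value of joint nut above 2.5 rad and value of joint washer below 0.15 rad and contact force between the fingers and hexnut above 0.5 N), for 0.1 s.
2. the wrench on the hexagon has tightened the nut (value of joint washer above 0.5 rad and contact force between wrench and hexnut above 1 N and contact force between the fingers and hexnut below 1 N), for 0.1 s.
At the end, for the whole second after the job is handed in: The nut is run down (joint nut above 2.25) and tightened 0.5 to 1.07 rad beyond hand-tight (an eighth of a turn, 0.79, is asked); the wrench lies flat and at rest across both bars of its rest, its middle within 30 mm along and 45 mm across of the rest's middle (value of joint nut above 2.25 rad and value of joint washer between 0.5 and 1.07 rad and x of wrench_mid in the frame of rest_top between -0.03 and 0.03 m and y of wrench_mid in the frame of rest_top between -0.045 and 0.045 m and z of wrench_mid in the frame of rest_top between 0.002 and 0.012 m and angle between wrench_mid's own z axis and vertical below 0.1 rad and linear speed of wrench below 0.02 m/s); the robot touches nothing.
It fails at once if the nut is forced beyond hand-tight by the fingers (value of joint washer above 0.17 rad and contact force between the fingers and hexnut above 3 N).
It fails at once if a bystander is moved by more than 40 mm or knocked over (distance of any of keepsake_box, vase_a, vase_b, round_box, glue, mallet from where it was at the start of the episode above 0.04 m or angle between any of vase_a, vase_b, glue's own z axis and vertical above 0.7 rad).
It also fails if it takes over 72 s, if anything falls off the work surface, if the arm or the gripper's body presses on something with over 40 N, if the wrist force passes 120 N, or if a joint passes its speed limit or range.

## Working session

There is one attempt and no reset: what is moved stays moved. The work goes in short steps, Python scripts to look and compute and a shell command to move; the robot and the scene stay as the last step left them, time stands still between calls to the robot, and variables do not carry over. Pictures are saved under pics/ and viewed, at most 11 in all, crops included, and the job is handed in when it is done.

```bash
mkdir -p pics
cat > h.py <<'E'
import numpy as np,cv2
from station import r,vision
def K(n):
    m=vision.camera_model(n); f=210/np.tan(np.radians(m['vertical_fov'])/2); return f,m['cx'],m['cy'],m
def ext(n,s=None):
    m=vision.camera_model(n)
    if 'extrinsics' in m: return np.array(m['extrinsics'])
    s=s or r.sense(); T=np.eye(4);T[:3,:3]=s['ee_rot'];T[:3,3]=s['tcp_pos']; return T@np.array(m['mount'])
def cap(n,fn=None):
    E=ext(n); p,d=vision.capture(n)
    if fn: cv2.imwrite('pics/'+fn,p[:,:,::-1])
    return p,d,E
def cloud(n,d,E):
    f,cx,cy,_=K(n); v,u=np.mgrid[:420,:560]; P=np.stack([(u-cx)/f*d,(v-cy)/f*d,d],-1)
    W=P@E[:3,:3].T+E[:3,3]; W[d<=0]=np.nan; return W
def proj(n,X,E):
    f,cx,cy,_=K(n); q=np.linalg.inv(E)@np.append(X,1); return q[:2]/q[2]*f+[cx,cy]
E
python3 - <<'E'
from h import *
for n in ['scene','side']:
    p,d,E=cap(n,n+'.png'); W=cloud(n,d,E); np.savez(n+'.npz',p=p,d=d,E=E)
    for t in ['hexnut','nut_collar','stand','wrench_mid','wrench_jaw','rest_top','nut_hex','mallet','glue','vase_a','keepsake_box','round_box']:
        print(n,t,[(np.round(q['uv']),round(q['conf'],2),np.round(W[int(q['uv'][1]),int(q['uv'][0])],3)) for q in vision.find_in(n,t)[:4]])
print(vision.camera_model('wrist'),r.sense())
E
```

```text
scene hexnut [(array([267., 232.]), 0.75, array([0.65 , 0.046, 0.191]))]
scene nut_collar [(array([264., 233.]), 0.6, array([0.652, 0.031, 0.172])), (array([204., 225.]), 0.29, array([ 0.761, -0.168,  0.095])), (array([270., 307.]), 0.25, array([0.786, 0.241, 0.134]))]
scene stand [(array([262., 245.]), 0.89, array([0.662, 0.027, 0.107]))]
scene wrench_mid [(array([228., 194.]), 0.61, array([ 0.587, -0.288,  0.037]))]
scene wrench_jaw []
scene rest_top [(array([241., 196.]), 0.84, array([ 0.545, -0.264,  0.014])), (array([305., 167.]), 0.73, array([ 0.241, -0.247,  0.006])), (array([215., 139.]), 0.69, array([ 0.437, -0.614,  0.005]))]
scene nut_hex [(array([265., 234.]), 0.56, array([0.651, 0.036, 0.171]))]
scene mallet [(array([326., 230.]), 0.9, array([0.4  , 0.056, 0.019])), (array([267., 233.]), 0.2, array([0.651, 0.047, 0.187]))]
scene glue [(array([197., 171.]), 0.75, array([ 0.63 , -0.44 ,  0.066]))]
scene vase_a [(array([274., 308.]), 0.96, array([0.781, 0.248, 0.138])), (array([262., 245.]), 0.71, array([0.658, 0.027, 0.104])), (array([203., 227.]), 0.6, array([ 0.77 , -0.1
[... 1982 characters left out ...]
.84097812e+01, -1.48171958e+01]), 'joint_velocities': array([ 0.03465222,  0.10180448, -0.04484416, -0.00024958, -0.01369954,
        0.01238088]), 'effort': array([ 1.47927726e-04, -3.90473163e+01,  1.87614387e+01,  4.22419533e+00,
        1.52941531e-02, -3.74495630e-05]), 'tcp_pos': array([0.21004656, 0.58862132, 0.40475389]), 'ee_rot': array([[ 9.41810040e-01, -3.36145576e-01, -2.06462039e-05],
       [-3.36145575e-01, -9.41810040e-01,  3.30281041e-05],
       [-3.05470532e-05, -2.41660699e-05, -9.99999999e-01]]), 'wrist_force': array([0.00562504, 0.61890809, 0.17761173]), 'moment': array([-0.0218707 ,  0.00581289, -0.00893299]), 'gripper_force': 0.0, 'gripper_width': 1.0019204250873652}
```

View pics/scene.png

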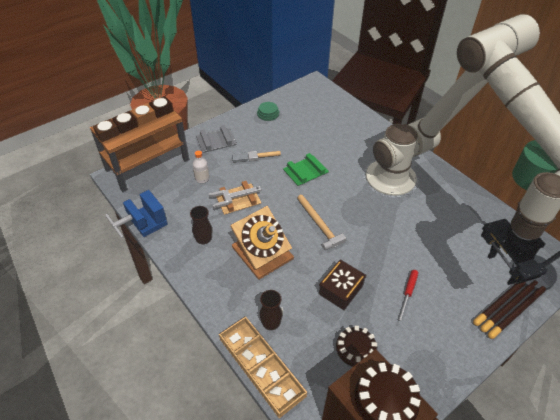

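View pics/side.png

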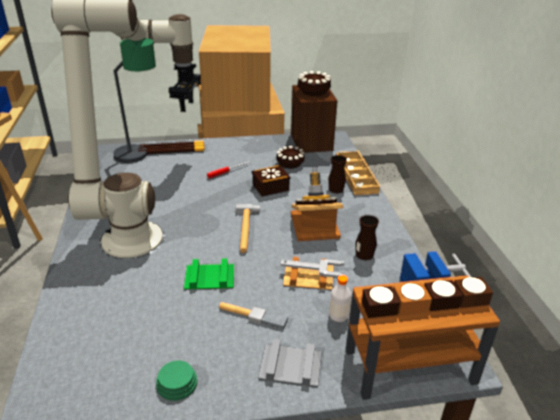

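The wrench I want lies on the wooden rest at scene (238,196). The look-alikes are the green rest (305,168), the grey rest (215,139) and the hammer-like tool (258,156). The stand and nut are at (265,233), and no second nut is visible. Next I'll move the wrist camera over the nut.

```bash
cat >> h.py <<'E'
from scipy.spatial.transform import Rotation as Ro
np.set_printoptions(suppress=True,precision=4)
def axes(z,xh):
    z=np.array(z,float);z/=np.linalg.norm(z);x=np.array(xh,float);x-=z*(x@z);x/=np.linalg.norm(x);return np.c_[x,np.cross(z,x),z]
def delta(p,R):
    s=r.sense();R0=np.array(s['ee_rot']);print('t',s['time_s'],'shift',np.round(R0.T@(np.array(p)-s['tcp_pos'])*1e3,1),'rot',np.round(Ro.from_matrix(R0.T@R).as_rotvec(degrees=True),1),'j',np.round(s['joints']))
E
python3 - <<'E'
from h import *
delta([.645,.155,.40],axes([0,-.5,-.866],[1,0,0]))
E
```

```text
t 1.3 shift [555.4 262.2   4.7] rot [-29.7   5.1 -19.2] j [ 85.  22.   0.  -0. -68. -15.]
```

```bash
python3 -m creep '[[1,40,19,0,0,0,-2],[1,80,38,0,0,0,-4],[1,120,57,0,0,0,-6],[1,160,76,0,0,0,-8],[1,200,95,0,0,0,-10],[1,235,111,0,0,0,-12],[1,270,128,0,0,0,-14],[1,300,142,0,0,0,-16]]'
python3 - <<'E'
from h import *
delta([.645,.155,.40],axes([0,-.5,-.866],[1,0,0]))
E
```

```text
time_s: 1.97
tcp_pos: [0.4459, 0.3523, 0.4051]
ee_rot: [[0.998, -0.062, 0.0], [-0.062, -0.998, 0.001], [0.0, -0.001, -1.0]]
wrist_force: [1.2, 1.0, -0.0]
gripper_width: 0.997
gripper_force: 0.0
t 1.9667 shift [210.8 184.6   5.1] rot [-30.    0.9  -3.5] j [ 55.  17.  -8.   0. -66.  32.]
```

```bash
python3 -m creep '[[1,27,23,1,-4,0,0],[1,54,46,1,-8,0,-1],[1,80,70,2,-12,0,-1],[1,106,93,3,-16,0,-2],[1,132,116,3,-20,1,-2],[1,158,139,4,-24,1,-3],[1,184,162,5,-28,1,-3],[1,211,185,5,-30,1,-3.5]]';python3 -m creep '[[1,0,0,0,0,0,0],[1,0,0,0,0,0,0]]'
python3 - <<'E'
from h import *
delta([.645,.155,.40],axes([0,-.5,-.866],[1,0,0]))
p,d,E=cap('wrist','w1.png');W=cloud('wrist',d,E);np.savez('w1.npz',p=p,d=d,E=E)
for t in ['hexnut','nut_collar','nut_hex','stand','wrench_mid']:
  print(t,[(np.round(q['uv']),round(q['conf'],2),np.round(W[int(q['uv'][1]),int(q['uv'][0])],3)) for q in vision.find_in('wrist',t)[:4]])
E
```

```text
time_s: 2.63
tcp_pos: [0.6446, 0.155, 0.3991]
ee_rot: [[1.0, 0.0, -0.0], [0.0, -0.864, -0.504], [-0.001, 0.504, -0.864]]
wrist_force: [0.2, 0.9, 0.4]
gripper_width: 0.999
gripper_force: 0.0
time_s: 2.8
tcp_pos: [0.6446, 0.1544, 0.3985]
ee_rot: [[1.0, -0.003, -0.002], [-0.004, -0.866, -0.501], [-0.0, 0.501, -0.866]]
wrist_force: [0.2, 0.6, -0.7]
gripper_width: 1.002
gripper_force: 0.0
t 2.8 shift [ 0.4  0.2 -1.6] rot [ 0.1  0.1 -0.2] j [ 31.  28.  -2.  26. -78.  49.]
hexnut [(array([274., 220.]), 0.83, array([0.648, 0.041, 0.188]))]
nut_collar [(array([274., 219.]), 0.56, array([0.648, 0.041, 0.185]))]
nut_hex [(array([277., 220.]), 0.74, array([0.648, 0.041, 0.19 ]))]
stand [(array([267., 192.]), 0.8, array([0.651, 0.016, 0.125]))]
wrench_mid [(array([398., 191.]), 0.73, array([ 0.601, -0.258,  0.043]))]
```

View pics/w1.png

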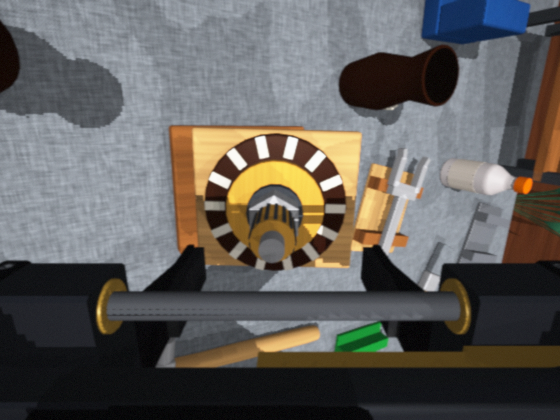

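Wrist view: the nut is at (273,220) with the stud tip at (270,243), in the ring on the stand. The wrench lies on the wooden rest at (400,195), jaw pointing up the picture, away from the robot. Vase_b is at (400,80).

```bash
cat > fit.py <<'E'
from h import *
from scipy.optimize import least_squares
def stand(fn):
    z=np.load(fn);W=cloud('wrist',z['d'],z['E']);P=W.reshape(-1,3);P=P[np.isfinite(P).all(1)]
    n=np.array([0,.5,.866]);c=np.array([.648,-.01,.095])
    for k in range(6):
        q=P-c;h=q@n;rad=np.linalg.norm(q-h[:,None]*n,axis=1)
        m=(abs(h)<.006)&(rad>.076)&(rad<.1)
        A=P[m];m0=A.mean(0);n=np.linalg.svd(A-m0)[2][2];n*=np.sign(n[2])
        c=c-n*((c-m0)@n)
        q=P-c;h=q@n;S=(h>.115)&(h<.13)&(np.linalg.norm(q-h[:,None]*n,axis=1)<.03)
        t=P[S].mean(0)-c; c=c+t-n*(t@n)
    return P,W,z,n,c,m.sum(),S.sum(),np.median(h[S])
if __name__=='__main__':
    P,W,z,n,c,a,b,ht=stand('w1.npz'); print('n',n,'c',c,a,b,'studh',ht,'tilt',np.degrees(np.arccos(n[2])))
    B=axes(-n,[1,0,0]);B=np.c_[B[:,0],-B[:,1],n]
    q=(P-c)@B
    for lo,hi,rmin,rmax in [(.105,.111,.008,.02),(.061,.067,.017,.028),(.068,.104,.012,.02),(.013,.019,.05,.075),(.025,.031,.03,.05)]:
        s=q[(q[:,2]>lo)&(q[:,2]<hi)];rr=np.hypot(s[:,0],s[:,1]);s=s[(rr<rmax)&(rr>rmin)]
        if len(s)>20:
            print(lo,len(s),'mean',s.mean(0),'rng',s.min(0),s.max(0))
    for lo,hi,R in [(.070,.104,.017),(.013,.0185,.072),(.024,.031,.048),(.042,.062,None)]:
        s=q[(q[:,2]>lo)&(q[:,2]<hi)];rr=np.hypot(s[:,0],s[:,1])
        if R:
            s=s[(abs(rr-R)<.006)]
            f=least_squares(lambda v:(np.hypot(s[:,0]-v[0],s[:,1]-v[1])-R),[0,0],loss='soft_l1',f_scale=.001);print('circ',R,len(s),f.x)
E
python3 fit.py
```

```text
n [0.0172 0.4999 0.8659] c [ 0.6313 -0.0104  0.0956] 5244 615 studh 0.12393232127267503 tilt 30.01157897200996
0.105 909 mean [ 0.0032 -0.0004  0.1079] rng [-0.0185 -0.0173  0.105 ] [0.0165 0.0174 0.1109]
0.061 420 mean [ 0.0099 -0.0011  0.064 ] rng [-0.0137 -0.0208  0.061 ] [0.0228 0.021  0.0668]
0.068 567 mean [ 0.0122 -0.0013  0.0878] rng [-0.0094 -0.0177  0.068 ] [0.017  0.0177 0.1039]
0.013 7104 mean [ 0.0075 -0.0006  0.0164] rng [-0.0728 -0.0717  0.013 ] [0.0699 0.0708 0.019 ]
0.025 3480 mean [ 0.0099 -0.0009  0.0281] rng [-0.0443 -0.0479  0.0251] [0.0461 0.0473 0.0309]
circ 0.017 543 [-0.001  -0.0001]
circ 0.072 2035 [-0.0013  0.0003]
circ 0.048 1306 [-0.0029  0.0002]
```

Run:
```python
from h import *
n=np.array([.0172,.4999,.8659]);c=np.array([.6305,-.0104,.0956])
R=axes(-n,[1,0,0])
delta(c+.32*n,R);delta(c+.254*n,R)
```

```text
t 3.1 shift [-7.2 -7.4 27.7] rot [-0.  -1.1 -0. ] j [ 31.  28.  -2.  26. -78.  49.]
t 3.1 shift [-8.4 -7.4 93.7] rot [-0.  -1.1 -0. ] j [ 31.  28.  -2.  26. -78.  49.]
```

```bash
python3 -m creep '[[1,-4,-4,12,0,-0.5,0],[1,-7,-7,26,0,-1,0],[1,-8,-7.4,50,0,-1.1,0],[1,-8.4,-7.4,75,0,-1.1,0],[1,-8.4,-7.4,93,0,-1.1,0],[1,-8.4,-7.4,93,0,-1.1,0]]'
python3 - <<'E'
from h import *
n=np.array([.0172,.4999,.8659]);c=np.array([.6305,-.0104,.0956])
R=axes(-n,[1,0,0])
delta(c+.254*n,R);print(r.sense()['wrist_force'],r.sense()['moment'])
E
python3 -m creep '[[0,0,0,0,0,0,0],[-0.2,0,0,0,0,0,0],[-0.4,0,0,0,0,0,0],[-0.4,0,0,0,0,0,0],[-0.4,0,0,0,0,0,0]]';python3 - <<'E'
from h import *
s=r.sense();print(s['wrist_force'],s['moment'],s['gripper_width'],s['gripper_force'],s['joints'])
E
```

```text
time_s: 3.6
tcp_pos: [0.6338, 0.1148, 0.3122]
ee_rot: [[1.0, 0.001, -0.025], [-0.012, -0.865, -0.502], [-0.022, 0.502, -0.865]]
wrist_force: [-0.2, -0.3, -0.7]
gripper_width: 1.002
gripper_force: 0.0
t 3.6 shift [ 1.   0.2 -3.8] rot [0.1 0.5 0.1] j [ 28.  30. -12.  28. -67.  46.]
[-0.1926 -0.3373 -0.7232] [ 0.9791  0.0351 -0.0284]
time_s: 4.02
tcp_pos: [0.6355, 0.1165, 0.3165]
ee_rot: [[1.0, -0.001, -0.017], [-0.01, -0.866, -0.499], [-0.014, 0.499, -0.866]]
wrist_force: [0.2, -0.2, 0.3]
gripper_width: 0.704
gripper_force: 0.0
[ 0.1714 -0.1739  0.2656] [ 0.9905 -0.0593  0.0197] 0.7042448157639145 0.0 [ 27.9391  30.0218 -11.8636  28.1131 -66.8515  46.187 ]
```

```bash
cat >> h.py <<'E'
def st():
    s=r.sense();R=np.array(s['ee_rot']);print('t',round(s['time_s'],2),'F_tool',np.round(R.T@s['wrist_force'],2),'M_tool',np.round(R.T@s['moment'],3),'w',round(s['gripper_width'],3),'gf',round(s['gripper_force'],1),'j6',round(s['joints'][5],1),'tcp',np.round(s['tcp_pos'],4))
E
python3 -c "from h import *;st()"
python3 -m creep '[[-0.25,0,0,0,0,0,0],[-0.25,0,0,0,0,0,0],[-0.25,0,0,0,0,0,0],[-0.25,0,0,0,0,0,0],[-0.25,0,0,0,0,0,0],[-0.25,0,0,0,0,0,0]]' >/dev/null;python3 -c "from h import *;st()"
python3 -m creep '[[-0.25,0,0,0,0,0,0],[-0.25,0,0,0,0,0,0]]' >/dev/null;python3 -c "from h import *;st()"
```

```text
t 4.02 F_tool [ 0.17  0.28 -0.15] M_tool [ 0.991  0.06  -0.004] w 0.704 gf 0.0 j6 46.2 tcp [0.6355 0.1165 0.3165]
t 4.52 F_tool [ 0.56  0.38 -0.48] M_tool [ 0.838  0.079 -0.011] w 0.384 gf 16.6 j6 46.2 tcp [0.6354 0.1158 0.3155]
t 4.68 F_tool [-0.41  0.39 -0.76] M_tool [ 0.768  0.068 -0.001] w 0.382 gf 28.8 j6 46.2 tcp [0.6354 0.1158 0.3155]
```

```bash
python3 -m creep '[[-0.235,0,0,0,0,0,0],[-0.235,0,0,0,0,0,0],[-0.235,0,0,0,0,0,0]]' >/dev/null;python3 -c "from h import *;st()"
python3 -m creep '[[-0.235,0,0,0,0,0,3],[-0.235,0,0,0,0,0,6],[-0.235,0,0,0,0,0,10]]' >/dev/null;python3 -c "from h import *;st()"
```

```text
t 4.93 F_tool [0.65 0.65 0.96] M_tool [ 0.719  0.055 -0.054] w 0.389 gf 13.5 j6 46.2 tcp [0.6354 0.1158 0.3155]
t 5.18 F_tool [ 0.44 -0.26 -0.61] M_tool [ 0.862 -0.039 -0.081] w 0.382 gf 13.4 j6 36.0 tcp [0.6353 0.1159 0.3155]
```

```bash
python3 -m creep '[[-0.235,0,0,0,0,0,6],[-0.235,0,0,0,0,0,12],[-0.235,0,0,0,0,0,18],[-0.235,0,0,0,0,0,24],[-0.235,0,0,0,0,0,30],[-0.235,0,0,0,0,0,36],[-0.235,0,0,0,0,0,42],[-0.235,0,0,0,0,0,48]]' >/dev/null;python3 -c "from h import *;st()"
python3 -m creep '[[-0.235,0,0,0,0,0,4],[-0.235,0,0,0,0,0,8]]' >/dev/null;python3 -c "from h import *;st()"
python3 -m creep '[[-0.235,0,0,0,0,0,3],[-0.235,0,0,0,0,0,6]]' >/dev/null;python3 -c "from h import *;st()"
python3 -m creep '[[-0.235,0,0,0,0,0,3],[-0.235,0,0,0,0,0,5]]' >/dev/null;python3 -c "from h import *;st()"
```

```text
t 5.85 F_tool [ 0.24 -1.01  0.05] M_tool [ 0.766 -0.762 -0.079] w 0.39 gf 13.4 j6 -12.1 tcp [0.6355 0.1161 0.3154]
t 6.02 F_tool [ 0.26 -0.88  0.52] M_tool [ 0.792 -0.818 -0.019] w 0.389 gf 13.5 j6 -20.0 tcp [0.6355 0.1161 0.3154]
t 6.18 F_tool [0.42 0.13 0.49] M_tool [ 0.773 -0.843 -0.018] w 0.386 gf 13.5 j6 -26.0 tcp [0.6355 0.1161 0.3154]
t 6.35 F_tool [ 0.85 -1.63  0.86] M_tool [ 0.701 -0.883 -0.057] w 0.388 gf 13.5 j6 -30.9 tcp [0.6356 0.1161 0.3154]
```

```bash
python3 -m creep '[[-0.235,0,0,0,0,0,3],[-0.235,0,0,0,0,0,6]]' >/dev/null;python3 -c "from h import *;st()"
python3 -m creep '[[-0.235,0,0,0,0,0,3],[-0.235,0,0,0,0,0,6]]' >/dev/null;python3 -c "from h import *;st()"
python3 -m creep '[[-0.235,0,0,0,0,0,3],[-0.235,0,0,0,0,0,6]]' >/dev/null;python3 -c "from h import *;st()"
```

```text
t 6.52 F_tool [ 0.52 -1.02  1.29] M_tool [ 0.613 -0.977 -0.068] w 0.384 gf 13.5 j6 -36.9 tcp [0.6356 0.1161 0.3154]
t 6.68 F_tool [ 0.6  -1.94  0.26] M_tool [ 0.594 -1.037 -0.059] w 0.388 gf 13.5 j6 -42.9 tcp [0.6356 0.1161 0.3154]
t 6.85 F_tool [ 0.37 -1.64  0.25] M_tool [ 0.54  -1.053 -0.037] w 0.386 gf 13.5 j6 -49.0 tcp [0.6357 0.1161 0.3154]
```

```bash
python3 -m creep '[[-0.235,0,0,0,0,0,3],[-0.235,0,0,0,0,0,6]]' >/dev/null;python3 -c "from h import *;st()"
python3 -m creep '[[-0.235,0,0,0,0,0,3],[-0.235,0,0,0,0,0,6]]' >/dev/null;python3 -c "from h import *;st()"
python3 -m creep '[[-0.235,0,0,0,0,0,2],[-0.235,0,0,0,0,0,4]]' >/dev/null;python3 -c "from h import *;st()"
```

```text
t 7.02 F_tool [ 0.05 -1.19  0.5 ] M_tool [ 0.472 -1.077 -0.023] w 0.384 gf 13.5 j6 -55.0 tcp [0.6357 0.1161 0.3154]
t 7.18 F_tool [-1.7  -0.95 -0.01] M_tool [ 0.122 -1.479 -0.335] w 0.381 gf 13.6 j6 -60.9 tcp [0.6357 0.1163 0.3153]
t 7.35 F_tool [-1.42 -1.18 -0.02] M_tool [ 0.084 -1.374 -0.337] w 0.387 gf 13.6 j6 -64.8 tcp [0.6357 0.1164 0.3154]
```

```bash
python3 -m creep '[[-0.235,0,0,0,0,0,0],[-0.235,0,0,0,0,0,0],[0.3,0,0,0,0,0,0],[0.6,0,0,0,0,0,0],[0.6,0,0,0,0,0,0],[0.6,0,0,0,0,0,0]]';python3 -m creep '[[1,0,0,-20,0,0,0],[1,0,0,-55,0,0,0],[1,0,0,-85,0,0,0],[1,0,0,-85,0,0,0],[1,0,0,-85,0,0,0]]' >/dev/null;python3 - <<'E'
from h import *
st();p,d,E=cap('wrist','w2.png');np.savez('w2.npz',p=p,d=d,E=E)
W=cloud('wrist',d,E)
n=np.array([.0172,.4999,.8659]);c=np.array([.6305,-.0104,.0956])
B=axes(n,[1,0,0]);q=(W.reshape(-1,3)-c)@B
rr=np.hypot(q[:,0],q[:,1])
for lo,hi in [(.041,.062),(.0605,.0675)]:
    s=q[(q[:,2]>lo)&(q[:,2]<hi)&(rr>.019)&(rr<.026),:2]
    print(len(s))
    best=[]
    for a in np.radians(np.arange(0,60,1)):
        N=np.array([[np.cos(a+k*np.pi/3),np.sin(a+k*np.pi/3)] for k in range(6)])
        best.append(np.mean(np.minimum(abs((s@N.T).max(1)-.021),.003)))
    print('flat-normal deg',np.argsort(best)[:6],np.sort(best)[:6]*1e3,'worst',max(best)*1e3)
big=cv2.resize(p[110:350,160:400],(600,600),interpolation=cv2.INTER_CUBIC);cv2.imwrite('pics/w2c.png',big[:,:,::-1])
E
```

```text
time_s: 7.85
tcp_pos: [0.6352, 0.1158, 0.3155]
ee_rot: [[-0.359, -0.933, -0.019], [-0.804, 0.32, -0.5], [0.473, -0.164, -0.866]]
wrist_force: [-0.7, 0.2, 0.5]
gripper_width: 0.608
gripper_force: 0.0
t 8.27 F_tool [0.58 0.65 0.44] M_tool [-0.336 -1.093  0.046] w 0.958 gf 0.0 j6 -62.5 tcp [0.6369 0.1592 0.391 ]
287
flat-normal deg [46 47 45 48 44 49] [0.7349 0.7391 0.7436 0.7565 0.7651 0.7859] worst 1.5685515893301707
352
flat-normal deg [46 45 47 48 44 49] [1.2917 1.2931 1.2933 1.2979 1.3005 1.304 ] worst 1.5521711528366218
```

View pics/w2c.png

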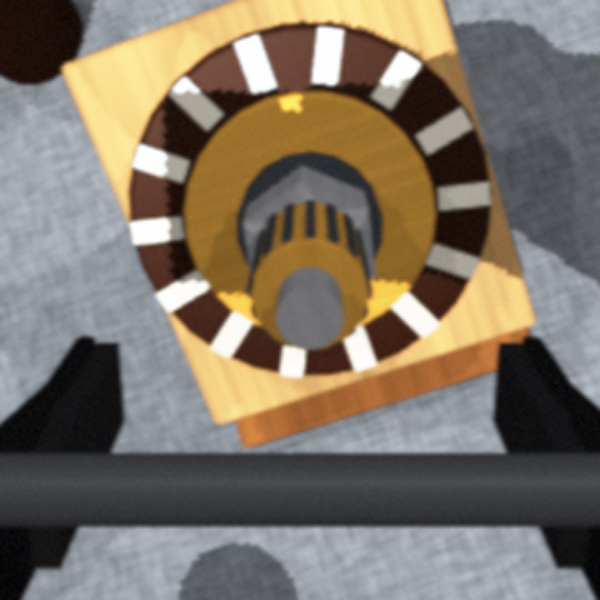

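Close crop: steel hexagon under the collar, with one corner at crop (303,165), about 5–7° left of image-up. This agrees with the depth fit (flat normals at 46° + 60k). So the wrench direction will be 16° in the plate frame, with the handle toward the robot. Next I'll look at the wrench.

Run:
```python
from h import *
z=np.load('w1.npz');W=cloud('wrist',z['d'],z['E']);P=W.reshape(-1,3);P=P[np.isfinite(P).all(1)]
m=(P[:,0]>.45)&(P[:,0]<.7)&(P[:,1]<-.2)&(P[:,1]>-.36)&(P[:,2]>.033)&(P[:,2]<.055);print(m.sum(),P[m].mean(0),P[m].min(0),P[m].max(0),np.median(P[m][:,2]))
delta([.56,-.28,.36],axes([0,0,-1],[1,0,0]))
```

```text
1726 [ 0.5887 -0.2722  0.041 ] [ 0.4876 -0.3315  0.033 ] [ 0.6651 -0.2383  0.0447] 0.042458276823768626
t 8.3167 shift [366.8 -64.1 245.7] rot [  20.9  -28.3 -108.4] j [ 31.  28.  -4.  25. -77. -63.]
```

```bash
python3 -m creep '[[1,0,0,-25,1.3,-1.7,-6.6],[1,0,0,-50,2.6,-3.5,-13.2],[1,36,-6,-40,3.8,-5.2,-19.9],[1,72,-12,-20,5.1,-7,-26.5],[1,108,-18,0,6.4,-8.7,-33.2],[1,144,-25,20,7.7,-10.4,-39.8],[1,180,-31,50,9,-12.2,-46.5],[1,216,-37,80,10.2,-13.9,-53.1]]'
python3 - <<'E'
from h import *
delta([.56,-.28,.36],axes([0,0,-1],[1,0,0]))
E
```

```text
time_s: 8.98
tcp_pos: [0.5934, -0.0546, 0.4294]
ee_rot: [[0.539, -0.833, 0.125], [-0.789, -0.552, -0.269], [0.293, 0.046, -0.955]]
wrist_force: [0.6, 0.2, -0.4]
gripper_width: 0.996
gripper_force: 0.0
t 8.9833 shift [139.6 149.  122.7] rot [ 10.8 -14.4 -55.6] j [ 13.  17. -12.  20. -59.  11.]
```

```bash
python3 -m creep '[[1,18,19,15,1.3,-1.7,-6.6],[1,36,38,30,2.6,-3.5,-13.2],[1,54,57,46,3.8,-5.2,-19.9],[1,72,76,62,5.1,-7,-26.5],[1,90,95,77,6.4,-8.7,-33.2],[1,108,114,93,7.7,-10.4,-39.8],[1,125,133,108,9,-12.2,-46.5],[1,140,149,123,10.8,-14.4,-55.6]]'; python3 -m creep '[[1,0,0,0,0,0,0],[1,0,0,0,0,0,0],[1,0,0,0,0,0,0]]'
python3 - <<'E'
from h import *
delta([.56,-.28,.36],axes([0,0,-1],[1,0,0]))
p,d,E=cap('wrist','w3.png');np.savez('w3.npz',p=p,d=d,E=E)
for t in ['wrench_mid','wrench_jaw','rest_top']:
  print(t,[(np.round(q['uv']),round(q['conf'],2)) for q in vision.find_in('wrist',t)[:4]])
E
```

```text
time_s: 9.65
tcp_pos: [0.5597, -0.2794, 0.3595]
ee_rot: [[0.994, -0.104, 0.023], [-0.104, -0.994, -0.019], [0.025, 0.017, -1.0]]
wrist_force: [0.7, -0.6, -0.5]
gripper_width: 0.999
gripper_force: 0.0
time_s: 9.9
tcp_pos: [0.5607, -0.2776, 0.3602]
ee_rot: [[0.994, -0.11, 0.025], [-0.11, -0.994, -0.021], [0.027, 0.019, -0.999]]
wrist_force: [-0.1, 0.1, 1.2]
gripper_width: 0.999
gripper_force: 0.0
t 9.9 shift [-0.4  2.4  0.2] rot [ 1.1 -1.5 -6.3] j [-11.  24.  -4.   1. -61.  95.]
wrench_mid [(array([265., 175.]), 0.71)]
wrench_jaw [(array([268., 174.]), 0.61), (array([282., 206.]), 0.6)]
rest_top [(array([549., 238.]), 0.77)]
```

View pics/w3.png

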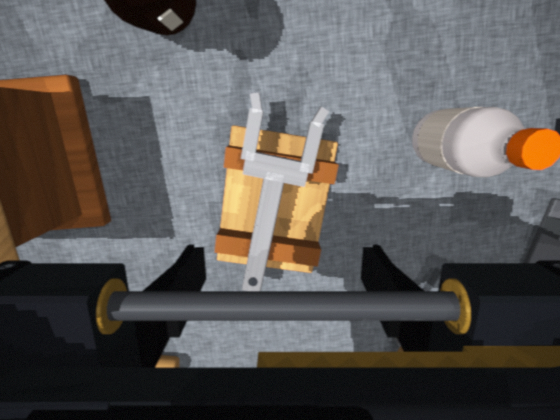

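Wrist view: the wrench is on the wooden rest. Its handle runs from (275,178) to (250,287), with the jaw prongs at (254,98) and (322,112). The glue bottle at (480,140) and the stand at left (50,150) are clear of it.

```bash
cat > wr.py <<'E'
from h import *
z=np.load('w3.npz');W=cloud('wrist',z['d'],z['E'])
m=(W[...,2]>.037)&(W[...,2]<.048)
sub=np.zeros_like(m);sub[80:300,200:345]=1;P=W[m&sub]
print(len(P),'z',np.percentile(P[:,2],[5,50,95]))
# handle: pixels rows 190-285
s2=np.zeros_like(m);s2[188:285,230:300]=1;H=W[m&s2][:,:2];h0=H.mean(0);d=np.linalg.svd(H-h0)[2][0];d*=np.sign(d[0])
for _ in range(4):
    y=np.array([-d[1],d[0]]);t=(P[:,:2]-h0)@d;v=(P[:,:2]-h0)@y;k=(abs(v)<.015)&(t<.045)
    # centreline from min/max per slice
    tt=[];cc=[]
    for a in np.arange(t[k].min()+.006,.03,.006):
        b=k&(abs(t-a)<.004)
        if b.sum()>5: tt.append(a);cc.append((np.percentile(v[b],3)+np.percentile(v[b],97))/2)
    f=np.polyfit(tt,cc,1);d=d+f[0]*y;d/=np.linalg.norm(d);h0=h0+f[1]*y
y=np.array([-d[1],d[0]]);t=(P[:,:2]-h0)@d;v=(P[:,:2]-h0)@y
print('ang',np.degrees(np.arctan2(d[1],d[0])),'rear',t[abs(v)<.012].min(),'tip',np.percentile(t[abs(v)>.015],99),'head start',np.percentile(t[abs(v)>.014],2),'floor',np.percentile(t[abs(v)<.008],99),'width',v.min(),v.max(),'h0',h0)
R=W[(W[...,2]>.026)&(W[...,2]<.033)&sub.astype(bool)];r0=R[:,:2]
rect=cv2.minAreaRect((r0*1000).astype(np.float32));print('rest rect',rect,'z',np.median(R[:,2]))
E
python3 wr.py
```

```text
5295 z [0.0412 0.0425 0.0437]
ang -18.29312249217083 rear -0.06330626764893042 tip 0.1294612132095471 head start 0.05863637087458911 floor 0.07870619231963258 width -0.035590477436693746 0.035192943099542726 h0 [ 0.5305 -0.2581]
rest rect ((577.0966796875, -279.35980224609375), (110.28589630126953, 161.41883850097656), 74.6221694946289) z 0.030458114291010474
```

Run:
```python
from h import *
R=axes([0,0,-1],[np.cos(np.radians(-18.3)),np.sin(np.radians(-18.3)),0])
delta([.5502,-.2646,.26],R);delta([.5502,-.2646,.2005],R)
```

```text
t 10.1 shift [-15.3 -12.5 101. ] rot [ 0.9 -1.8 12.2] j [-11.  24.  -4.   1. -61.  95.]
t 10.1 shift [-17.  -13.6 160.5] rot [ 0.9 -1.8 12.2] j [-11.  24.  -4.   1. -61.  95.]
```

```bash
python3 -m creep '[[1,-7,-6,40,0.4,-0.9,6],[1,-15,-12.5,80,0.9,-1.8,12.2],[1,-16,-12.8,110,0.9,-1.8,12.2],[1,-16.3,-13,125,0.9,-1.8,12.2],[1,-16.3,-13,125,0.9,-1.8,12.2],[1,-16.3,-13,125,0.9,-1.8,12.2]]' >/dev/null
python3 - <<'E'
from h import *
R=axes([0,0,-1],[np.cos(np.radians(-18.3)),np.sin(np.radians(-18.3)),0])
delta([.5502,-.2646,.2005],R);st()
E
```

```text
t 10.6 shift [ 0.1 -0.3 35.1] rot [ 0.   0.1 -0. ] j [-11.  30. -13.   0. -47.  82.]
t 10.6 F_tool [ 0.38 -0.07 -1.57] M_tool [-0.037  0.017 -0.027] w 0.999 gf 0.0 j6 82.2 tcp [ 0.5501 -0.2649  0.2356]
```

```bash
python3 -m creep '[[0.2,0,0,15,0,0,0],[0.2,0,0,30,0,0,0],[0.2,0,0,35,0,0,0],[0.2,0,0,35,0,0,0],[0.2,0,0,35,0,0,0],[0,0,0,35,0,0,0],[-0.2,0,0,35,0,0,0],[-0.4,0,0,35,0,0,0]]' >/dev/null; python3 -c "from h import *;st()"
python3 -m creep '[[-0.8,0,0,0,0,0,0],[-0.8,0,0,0,0,0,0],[-0.8,0,0,0,0,0,0],[-0.8,0,0,0,0,0,0],[-0.8,0,0,0,0,0,0],[-0.8,0,0,0,0,0,0],[-0.8,0,0,0,0,0,0]]' >/dev/null; python3 -c "from h import *;st()"
```

```text
t 11.27 F_tool [-0.31  0.76 -0.04] M_tool [0.003 0.027 0.022] w 0.475 gf 0.0 j6 82.2 tcp [ 0.55   -0.2655  0.2016]
t 11.85 F_tool [-0.43 -0.04 -1.54] M_tool [ 0.104 -0.081 -0.02 ] w 0.225 gf 30.0 j6 82.2 tcp [ 0.5497 -0.2655  0.2007]
```

```bash
cat >> h.py <<'E'
N=np.array([.0172,.4999,.8659]);C=np.array([.6305,-.0104,.0956]);Bm=axes(N,[1,0,0])
def wp(ang,back,up=0,side=0,arm=.082,piv=0):
    a=np.radians(ang);w=Bm@[np.cos(a),np.sin(a),0];y=np.cross(N,w)
    mid=C+N*(.052+up)-w*(arm+back)+y*side
    return mid+.164*N,axes(-N,w)
E
python3 -m creep '[[-0.8,0,0,-20,0,0,0],[-0.8,0,0,-50,0,0,0],[-0.8,0,0,-90,0,0,0],[-0.8,0,0,-130,0,0,0],[-0.8,0,0,-150,0,0,0],[-0.8,0,0,-150,0,0,0]]'
python3 - <<'E'
from h import *
st();print(wp(16,.065,.02));delta(*wp(16,.065,.02))
E
```

```text
time_s: 12.35
tcp_pos: [0.5507, -0.2659, 0.3564]
ee_rot: [[0.949, -0.315, 0.01], [-0.315, -0.949, -0.003], [0.01, -0.0, -1.0]]
wrist_force: [0.3, -0.7, -1.0]
gripper_width: 0.224
gripper_force: 30.0
t 12.35 F_tool [0.52 0.57 1.02] M_tool [ 0.011  0.115 -0.056] w 0.224 gf 30.0 j6 82.2 tcp [ 0.5507 -0.2659  0.3564]
(array([0.4933, 0.0737, 0.3223]), array([[ 0.9611,  0.2756, -0.0172],
       [ 0.2304, -0.8349, -0.4999],
       [-0.1521,  0.4765, -0.8659]]))
t 12.35 shift [-161.8 -304.2   32.5] rot [-30.3  -0.9 -33.5] j [-11.  23.  -6.   0. -61.  82.]
```

```bash
python3 -m creep '[[-0.8,-30,-10,-5,0,0,0],[-0.8,-60,-25,-10,-4,0,-4.5],[-0.8,-90,-45,-15,-8,0,-9],[-0.8,-115,-70,-20,-12,0,-13.5],[-0.8,-135,-100,-20,-16,-0.5,-18],[-0.8,-150,-132,-20,-20,-0.5,-22],[-0.8,-160,-165,-20,-24,-0.5,-27],[-0.8,-162,-200,-20,-28,-0.9,-31]]' >/dev/null
python3 - <<'E'
from h import *
st();delta(*wp(16,.065,.02))
E
```

```text
t 13.02 F_tool [ 0.93 -0.85  3.44] M_tool [ 1.201  0.37  -0.004] w 0.226 gf 30.0 j6 64.6 tcp [ 0.4565 -0.0238  0.3693]
t 13.0167 shift [ 61.7 -96.   -5.3] rot [-2.5  0.6 -1.9] j [ 22.   9. -35.  28. -62.  65.]
```

```bash
python3 -m creep '[[-0.8,5,-30,-5,-1,0,-1],[-0.8,20,-60,-5,-2.5,0.6,-1.9],[-0.8,40,-80,-5,-2.5,0.6,-1.9],[-0.8,61,-96,-5,-2.5,0.6,-1.9],[-0.8,61,-96,-5,-2.5,0.6,-1.9],[-0.8,61,-96,-5,-2.5,0.6,-1.9]]' >/dev/null
python3 - <<'E'
from h import *
st();delta(*wp(16,.065,.02))
p,d,E=cap('wrist','w4.png');np.savez('w4.npz',p=p,d=d,E=E)
E
```

```text
t 13.52 F_tool [ 0.19 -1.51  2.89] M_tool [ 1.291  0.281 -0.061] w 0.221 gf 30.0 j6 56.1 tcp [0.4958 0.0733 0.3217]
t 13.5167 shift [-2.4 -0.7 -0.7] rot [-0.1  0.1 -0.1] j [ 31.  17. -33.  29. -61.  56.]
```

View pics/w4.png

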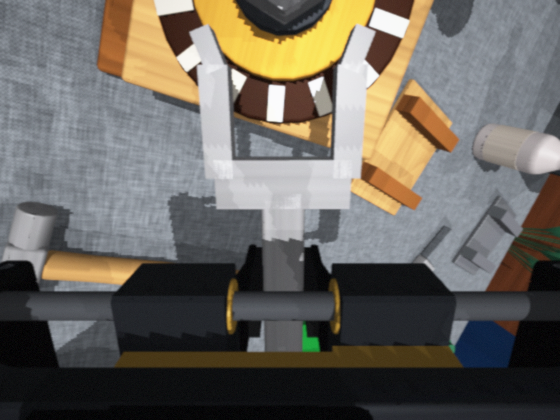

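Wrist view: the wrench is held straight, with prong tips at (203,35) and (365,35) and the jaw floor at (283,160). The hexagon corner at (285,28) is centred ahead of the jaw.

```bash
cat > held.py <<'E'
import sys
from h import *
z=np.load(sys.argv[1]);m=np.array(vision.camera_model('wrist')['mount'])
T=cloud('wrist',z['d'],m).reshape(-1,3);T=T[np.isfinite(T).all(1)]  # tool frame
k=(abs(T[:,2]-.158)<.012)&(T[:,0]>.03)&(T[:,0]<.125)&(abs(T[:,1])<.042)
Q=T[k];A=np.c_[Q[:,:2],np.ones(len(Q))]
f=np.linalg.lstsq(A,Q[:,2],rcond=None)[0]
res=Q[:,2]-A@f;g=abs(res)<.003;f=np.linalg.lstsq(A[g],Q[g,2],rcond=None)[0];Q=Q[g]
print(len(Q),'plane z=%.4f x, %.4f y, top z at jaw %.4f (want .158)'%(f[0],f[1],f@[.082,0,1]))
cl=[];xs=[];wi=[]
for a in np.arange(.06,.10,.004):
    s=Q[abs(Q[:,0]-a)<.002,1];L=s[s<0];U=s[s>0]
    if len(L)>5 and len(U)>5: xs.append(a);cl.append((np.percentile(L,2)+np.percentile(U,98))/2);wi.append(np.percentile(U,3)-np.percentile(L,97))
p=np.polyfit(xs,cl,1);print('yaw in tool deg',np.degrees(np.arctan(p[0])),'side offset at jaw',np.polyval(p,.082),'gap',np.median(wi))
print('tip x',np.percentile(Q[abs(Q[:,1])>.02,0],99),'floor',np.percentile(Q[abs(Q[:,1])<.015,0],98),'want .110,.058')
E
python3 held.py w4.npz
python3 - <<'E'
from h import *
z=np.load('w4.npz');W=cloud('wrist',z['d'],z['E']);q=(W.reshape(-1,3)-C)@Bm;q=q[np.isfinite(q).all(1)]
# disc/ring circle check for nut axis & washer
from scipy.optimize import least_squares
for lo,hi,R in [(.025,.0305,.048),(.013,.0185,.072),(.036,.042,.027)]:
    s=q[(q[:,2]>lo)&(q[:,2]<hi)];rr=np.hypot(s[:,0],s[:,1]);s=s[abs(rr-R)<.004]
    if len(s)>30:
        f=least_squares(lambda v:(np.hypot(s[:,0]-v[0],s[:,1]-v[1])-R),[0,0],loss='soft_l1',f_scale=.001);print(R,len(s),f.x,np.median(s[:,2]))
rr=np.hypot(q[:,0],q[:,1]);s=q[(q[:,2]>.042)&(q[:,2]<.062)&(rr>.019)&(rr<.026),:2];print(len(s))
best=[]
for a in np.radians(np.arange(0,60)):
    M=np.array([[np.cos(a+k*np.pi/3),np.sin(a+k*np.pi/3)] for k in range(6)]);best.append(np.mean(np.minimum(abs((s@M.T).max(1)-.021),.003)))
print(np.argsort(best)[:5],np.sort(best)[:5]*1e3)
E
```

```text
15226 plane z=0.0044 x, -0.0011 y, top z at jaw 0.1577 (want .158)
yaw in tool deg -0.3081289638584324 side offset at jaw -0.0018114839883317407 gap 0.044028399596243314
tip x 0.1103361315834088 floor 0.05979399819947175 want .110,.058
0.048 1600 [0.0022 0.0007] 0.028014182800791022
0.072 1687 [0.0026 0.0008] 0.016112524122533604
0.027 1107 [0.0016 0.0007] 0.040075734549929014
667
[45 44 46 43 42] [0.4047 0.4061 0.4151 0.416  0.4386]
```

```bash
sed -i 's/C=np.array(\[.6305,-.0104,.0956\])/C=np.array([.6310,-.0110,.0956])/' h.py
python3 -c "
from h import *
delta(*wp(15,.06,0,-.0004));delta(*wp(15,.035,0,-.0004));delta(*wp(15,.0,0,-.0004))"
```

```text
t 13.5667 shift [ 3.7 -3.  19.7] rot [-0.1  0.1  0.8] j [ 31.  17. -33.  28. -61.  56.]
t 13.5667 shift [28.7 -2.6 19.7] rot [-0.1  0.1  0.8] j [ 31.  17. -33.  28. -61.  56.]
t 13.5667 shift [63.7 -2.1 19.7] rot [-0.1  0.1  0.8] j [ 31.  17. -33.  28. -61.  56.]
```

```bash
python3 -m creep '[[-0.8,1,-2,10,0,0,0.8],[-0.8,3.7,-3,19.7,0,0,0.8],[-0.8,15,-2.8,19.7,0,0,0.8],[-0.8,28.7,-2.6,19.7,0,0,0.8],[-0.8,28.7,-2.6,19.7,0,0,0.8],[-0.8,28.7,-2.6,19.7,0,0,0.8]]' >/dev/null
python3 -c "
from h import *
st();delta(*wp(15,.035,0,-.0004));delta(*wp(15,.0,0,-.0004))
p,d,E=cap('wrist','w5.png');np.savez('w5.npz',p=p,d=d,E=E)
cv2.imwrite('pics/w5c.png',cv2.resize(p[0:240,140:420],(700,600),interpolation=cv2.INTER_CUBIC)[:,:,::-1])"; python3 held.py w5.npz
```

```text
t 14.07 F_tool [-0.45 -1.81  2.09] M_tool [ 1.348  0.301 -0.043] w 0.225 gf 30.0 j6 55.2 tcp [0.523  0.0711 0.3013]
t 14.0667 shift [-0.9 -1.3  1.4] rot [-0.1 -0.1 -0.1] j [ 29.  21. -31.  30. -59.  55.]
t 14.0667 shift [34.1 -1.4  1.4] rot [-0.1 -0.1 -0.1] j [ 29.  21. -31.  30. -59.  55.]
15429 plane z=-0.0001 x, -0.0009 y, top z at jaw 0.1575 (want .158)
yaw in tool deg -0.32314988568053193 side offset at jaw -0.0017858046040370658 gap 0.04405018106979133
tip x 0.11019787804418027 floor 0.09652579816884391 want .110,.058
```

View pics/w5c.png

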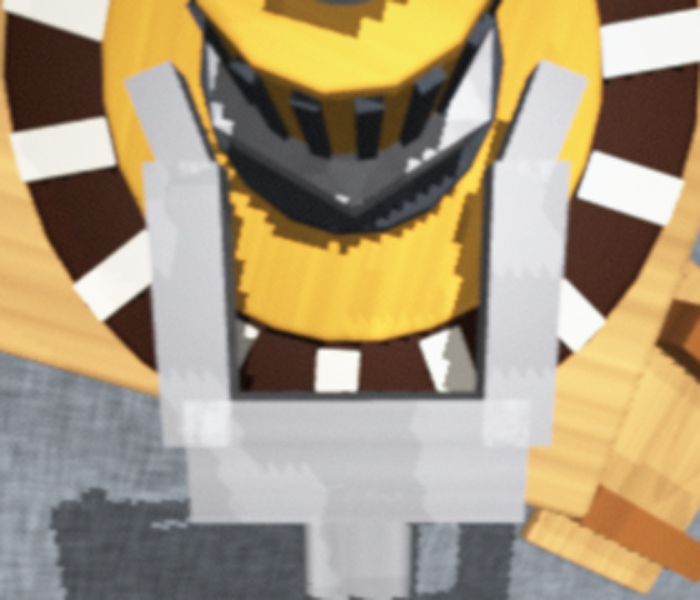

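The crop shows the hexagon corner at (352,210) and the jaw centre at about u=358, so the nut sits about 1 mm left. That matches the computed correction of −1.3 mm.

```bash
python3 -m creep '[[-0.8,0,-1.3,1.2,0,0,0],[-0.8,6,-1.3,1.2,0,0,0],[-0.8,12,-1.3,1.2,0,0,0],[-0.8,16,-1.3,1.2,0,0,0],[-0.8,16,-1.3,1.2,0,0,0]]' >/dev/null
python3 -c "from h import *;st();delta(*wp(15,.0,0,-.0004))"
python3 -m creep '[[-0.8,4,0,0,0,0,0],[-0.8,8,0,0,0,0,0],[-0.8,12,0,0,0,0,0],[-0.8,12,0,0,0,0,0]]' >/dev/null
python3 -c "from h import *;st();delta(*wp(15,.0,0,-.0004))"
```

```text
t 14.53 F_tool [ 0.25 -1.09  2.37] M_tool [ 1.306  0.403 -0.007] w 0.226 gf 30.0 j6 55.6 tcp [0.5385 0.0758 0.2976]
t 14.5333 shift [17.6  0.4  0.8] rot [-0.1 -0.2 -0.1] j [ 29.  22. -29.  30. -59.  56.]
t 14.87 F_tool [ 1.12 -1.01  1.47] M_tool [ 1.382  0.332 -0.048] w 0.225 gf 30.0 j6 56.1 tcp [0.5499 0.0783 0.2958]
t 14.8667 shift [5.8 0.4 0.7] rot [-0.1 -0.2 -0.1] j [ 28.  23. -27.  30. -59.  56.]
```

```bash
python3 -m creep '[[-0.8,3,0.3,0,0,0,0],[-0.8,5,0.3,0,0,0,0],[-0.8,5,0.3,0,0,0,0]]' >/dev/null
python3 -c "
from h import *
st()
for a in [15,9,0,-10,-20,-30,-36,-40]: delta(*wp(a,.001,0,-.0002))"
```

```text
t 15.12 F_tool [-4.11 -1.55  0.8 ] M_tool [ 1.471 -0.853 -0.036] w 0.224 gf 30.0 j6 56.3 tcp [0.5534 0.0784 0.295 ]
t 15.1167 shift [ 1.3 -0.2  0. ] rot [-0.1  0.  -0.1] j [ 28.  24. -27.  30. -59.  56.]
t 15.1167 shift [ 1.7 -8.9  0. ] rot [-0.1  0.1  5.9] j [ 28.  24. -27.  30. -59.  56.]
t 15.1167 shift [  4.  -21.7   0. ] rot [-0.1  0.1 14.9] j [ 28.  24. -27.  30. -59.  56.]
t 15.1167 shift [  8.9 -35.4   0.1] rot [-0.1  0.1 24.9] j [ 28.  24. -27.  30. -59.  56.]
t 15.1167 shift [ 16.1 -47.9   0.1] rot [-0.1  0.1 34.9] j [ 28.  24. -27.  30. -59.  56.]
t 15.1167 shift [ 25.3 -59.    0.1] rot [-0.1  0.1 44.9] j [ 28.  24. -27.  30. -59.  56.]
t 15.1167 shift [ 31.8 -64.9   0.1] rot [-0.1  0.1 50.9] j [ 28.  24. -27.  30. -59.  56.]
t 15.1167 shift [ 36.4 -68.4   0.1] rot [-0.   0.1 54.9] j [ 28.  24. -27.  30. -59.  56.]
```

```bash
python3 -m creep '[[-0.8,-1,-1.5,0,0,0,1],[-0.8,-1,-4.3,0,0,0,3],[-0.8,-1,-4.3,0,0,0,3]]' >/dev/null
python3 -c "from h import *;st();delta(*wp(15,.001))"
python3 -m creep '[[-0.8,0,-2.9,0,0,0,2],[-0.8,0.2,-4.3,0,0,0,3],[-0.8,0.2,-4.3,0,0,0,3]]' >/dev/null
python3 -c "from h import *;st()"
python3 -m creep '[[-0.8,0,-2.9,0,0,0,2],[-0.8,0.2,-5.8,0,0,0,4],[-0.8,0.2,-5.8,0,0,0,4]]' >/dev/null
python3 -c "from h import *;st();delta(*wp(15,.001))"
```

```text
t 15.37 F_tool [-2.29 -0.24  1.87] M_tool [ 1.101 -0.157  0.012] w 0.227 gf 30.0 j6 52.8 tcp [0.5518 0.0823 0.2934]
t 15.3667 shift [2.1 3.9 0.5] rot [-0.1 -0.1 -3.2] j [ 29.  24. -27.  30. -59.  53.]
t 15.62 F_tool [-1.27  0.35  2.85] M_tool [ 0.727 -0.269 -0.116] w 0.227 gf 30.0 j6 49.5 tcp [0.5512 0.0858 0.2914]
t 15.87 F_tool [-0.49  4.57  2.49] M_tool [-0.293 -0.043 -0.43 ] w 0.228 gf 30.2 j6 45.1 tcp [0.5507 0.0906 0.2888]
t 15.8667 shift [ 2.8 13.1  0.7] rot [  0.   -0.1 -10. ] j [ 29.  24. -27.  30. -59.  45.]
```

```bash
python3 -m creep '[[-0.8,0.3,-7,0,0,0,5],[-0.8,1.3,-14.4,0,0,0,10],[-0.8,2.8,-21.5,0,0,0,15],[-0.8,5,-28.4,0,0,0,20],[-0.8,7.8,-35.1,0,0,0,25],[-0.8,7.8,-35.1,0,0,0,25]]' >/dev/null
python3 -c "from h import *;st();delta(*wp(15,.001));delta(*wp(-20,.001))"
```

```text
t 16.37 F_tool [-1.21  4.26  1.12] M_tool [-0.056 -0.617 -0.329] w 0.223 gf 30.1 j6 17.7 tcp [0.5552 0.1219 0.2703]
t 16.3667 shift [16.2 46.5  0.4] rot [ -0.  -0. -35.] j [ 32.  27. -26.  29. -59.  18.]
t 16.3667 shift [ 1.2 -1.1  0.4] rot [-0. -0. -0.] j [ 32.  27. -26.  29. -59.  18.]
```

```bash
python3 -m creep '[[-0.8,0.3,-7,0,0,0,5],[-0.8,1.3,-14.4,0,0,0,10],[-0.8,2.8,-21.5,0,0,0,15],[-0.8,4,-25.6,0,0,0,18],[-0.8,4,-25.6,0,0,0,18],[-0.8,4,-25.6,0,0,0,18]]' >/dev/null
cat > hexang.py <<'E'
import sys
from h import *
z=np.load(sys.argv[1]);W=cloud('wrist',z['d'],z['E']);q=(W.reshape(-1,3)-C)@Bm;q=q[np.isfinite(q).all(1)]
from scipy.optimize import least_squares
o=[0,0]
for lo,hi,R in [(.025,.0305,.048),(.013,.0185,.072)]:
    s=q[(q[:,2]>lo)&(q[:,2]<hi)];rr=np.hypot(s[:,0],s[:,1]);s=s[abs(rr-R)<.004]
    if len(s)>30:
        f=least_squares(lambda v:(np.hypot(s[:,0]-v[0],s[:,1]-v[1])-R),[0,0],loss='soft_l1',f_scale=.001);print(R,len(s),f.x);o=f.x
q[:,:2]-=o
rr=np.hypot(q[:,0],q[:,1]);s=q[(q[:,2]>.058 if len(sys.argv)>2 else q[:,2]>.042)&(q[:,2]<.0655)&(rr>.019)&(rr<.026),:2];print(len(s))
best=[]
for a in np.radians(np.arange(0,60)):
    M=np.array([[np.cos(a+k*np.pi/3),np.sin(a+k*np.pi/3)] for k in range(6)]);best.append(np.mean(np.minimum(abs((s@M.T).max(1)-.021),.003)))
print(np.argsort(best)[:6],np.sort(best)[:6]*1e3)
E
python3 -c "
from h import *
st();delta(*wp(-38,.001))
p,d,E=cap('wrist','w6.png');np.savez('w6.npz',p=p,d=d,E=E)
cv2.imwrite('pics/w6c.png',cv2.resize(p[0:240,140:420],(700,600),interpolation=cv2.INTER_CUBIC)[:,:,::-1])"; python3 held.py w6.npz; python3 hexang.py w6.npz up
```

```text
t 16.87 F_tool [-3.49  2.48  1.39] M_tool [ 0.039 -1.625 -0.48 ] w 0.225 gf 30.2 j6 -0.7 tcp [0.5674 0.1411 0.259 ]
t 16.8667 shift [ 0.9 -2.   0.5] rot [-0.1  0.1  0.1] j [ 33.  29. -24.  28. -59.  -1.]
13761 plane z=-0.0013 x, -0.0015 y, top z at jaw 0.1572 (want .158)
yaw in tool deg -1.2171823540046807 side offset at jaw -0.0014963289319740928 gap 0.04853219291976595
tip x 0.10934594788862101 floor 0.05828817802113669 want .110,.058
0.048 1626 [-0.0027  0.0023]
0.072 2715 [ 0.0017 -0.0012]
123
[44 45 43 42 46 41] [2.0891 2.0975 2.0977 2.1207 2.1267 2.1554]
```

View pics/w6c.png

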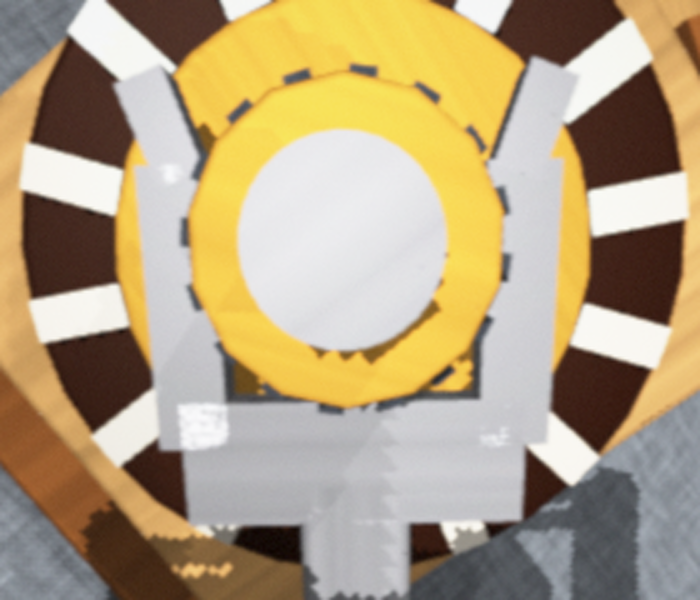

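Crop: the wrench is fully home around the nut, with the floor at (350,400), the prongs either side, and the collar and stud in the centre. By the angles, the nut is about 46° past hand-tight. I'll ease back within the play and withdraw.

```bash
python3 -m creep '[[-0.8,-0.3,2.9,0,0,0,-2],[-0.8,-0.3,5.8,0,0,0,-4],[-0.8,-0.3,7,0,0,0,-5],[-0.8,-0.3,7,0,0,0,-5]]' >/dev/null
python3 -c "from h import *;st();delta(*wp(-33,.001))"
python3 -m creep '[[-0.8,-5,0,0,0,0,0],[-0.8,-10,0,0,0,0,0],[-0.8,-15,0,0,0,0,0]]' >/dev/null
python3 -c "from h import *;st()"
python3 -m creep '[[-0.8,-10,0,0,0,0,0],[-0.8,-20,0,0,0,0,0],[-0.8,-35,0,0,0,0,0],[-0.8,-52,0,0,0,0,0],[-0.8,-52,0,0,0,0,0],[-0.8,-52,0,0,0,0,0]]' >/dev/null
python3 -c "
from h import *
st()
p,d,E=cap('wrist','w7.png');np.savez('w7.npz',p=p,d=d,E=E)"; python3 held.py w7.npz; python3 hexang.py w7.npz
```

```text
t 17.25 F_tool [-1.72 -1.43  2.41] M_tool [ 1.223 -1.301 -0.026] w 0.221 gf 30.0 j6 4.1 tcp [0.5635 0.1369 0.2622]
t 17.25 shift [ 1.1 -1.2  1. ] rot [-0.4 -0.  -0.1] j [ 33.  28. -25.  29. -59.   4.]
t 17.5 F_tool [-1.34 -1.27  2.22] M_tool [ 1.195 -0.788 -0.011] w 0.227 gf 30.0 j6 2.6 tcp [0.5506 0.1443 0.2581]
t 18.0 F_tool [ 0.19 -0.84  1.92] M_tool [ 1.236 -0.786  0.035] w 0.225 gf 30.0 j6 -2.1 tcp [0.5062 0.1699 0.2444]
15155 plane z=0.0041 x, -0.0010 y, top z at jaw 0.1577 (want .158)
yaw in tool deg -0.24837211197566578 side offset at jaw -0.0005006555340494537 gap 0.044016100873931416
tip x 0.10933571762816197 floor 0.05882531912228219 want .110,.058
0.048 2455 [ 0.0013 -0.0007]
0.072 2268 [ 0.0018 -0.0011]
0
[45 31 32 33 34 35] [nan nan nan nan nan nan]
  return _methods._mean(a, axis=axis, dtype=dtype,
  ret = ret.dtype.type(ret / rcount)
```

```bash
python3 -m creep '[[-0.8,5,0,-30,0,0,0],[-0.8,15,0,-60,0,0,0],[-0.8,20,0,-90,0,0,0],[-0.8,20,0,-110,0,0,0],[-0.8,20,0,-110,0,0,0],[-0.8,20,0,-110,0,0,0]]' >/dev/null
python3 -c "
from h import *
st()
p,d,E=cap('wrist','w8.png');np.savez('w8.npz',p=p,d=d,E=E)
cv2.imwrite('pics/w8c.png',cv2.resize(p[0:200,160:400],(720,600),interpolation=cv2.INTER_CUBIC)[:,:,::-1])"; python3 hexang.py w8.npz; python3 -c "
from h import *
R=axes([0,0,-1],[np.cos(np.radians(-18.3)),np.sin(np.radians(-18.3)),0])
delta([.5497,-.2655,.36],R);delta([.45,-.15,.40],R)"
```

```text
t 18.55 F_tool [-0.69 -1.68  3.04] M_tool [ 1.213 -0.862 -0.032] w 0.225 gf 30.0 j6 3.5 tcp [0.5256 0.2141 0.3454]
0.048 1343 [ 0.0013 -0.0009]
0.072 783 [ 0.0015 -0.0005]
783
[19 17 20 18 16 21] [1.5085 1.5092 1.5092 1.5097 1.5104 1.511 ]
t 18.6 shift [255.  339.  224.2] rot [ 27.4 -12.1 -14.7] j [ 42.  23. -18.  22. -72.   4.]
t 18.6 shift [126.3 327.1 133.7] rot [ 27.4 -12.1 -14.7] j [ 42.  23. -18.  22. -72.   4.]
```

View pics/w8c.png

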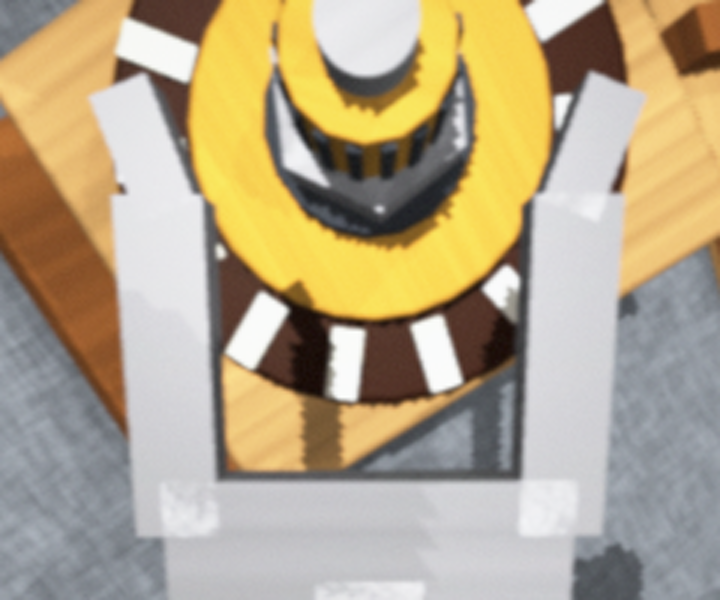

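Crop: the nut stands free of the wrench. Its front corner at (380,208) is about 6° off the jaw centreline, which puts it about 42–45° past hand-tight, within the band. Now I'll carry the wrench back.

```bash
python3 -m creep '[[-0.8,-10,15,-20,0,0,0],[-0.8,-15,40,-40,4,-2,-2],[-0.8,-10,75,-40,8,-3.5,-4],[-0.8,10,110,-35,12,-5,-6],[-0.8,30,145,-20,16,-7,-8.5],[-0.8,50,180,0,20,-9,-10.5],[-0.8,70,215,30,24,-10.5,-13],[-0.8,85,245,60,27.4,-12.1,-14.7]]' >/dev/null; python3 -c "
from h import *
st()
R=axes([0,0,-1],[np.cos(np.radians(-18.3)),np.sin(np.radians(-18.3)),0])
delta([.5497,-.2655,.34],R)"
```

```text
t 19.27 F_tool [0.79 1.05 2.62] M_tool [-0.054 -0.027 -0.045] w 0.222 gf 30.0 j6 54.2 tcp [ 0.4619 -0.0198  0.4214]
t 19.2667 shift [159.9 206.3  80.8] rot [-0.2 -0.   0.1] j [ 18.   5. -20.  -0. -65.  54.]
```

```bash
python3 -m creep '[[-0.8,20,30,5,0,0,0],[-0.8,40,60,15,0,0,0],[-0.8,60,90,25,0,0,0],[-0.8,80,120,35,0,0,0],[-0.8,105,150,50,0,0,0],[-0.8,130,180,65,0,0,0],[-0.8,160,206,81,-0.2,0,0],[-0.8,160,206,81,-0.2,0,0]]' >/dev/null;python3 -m creep '[[-0.8,0,0,0,0,0,0],[-0.8,0,0,0,0,0,0]]' >/dev/null; python3 -c "
from h import *
st()
R=axes([0,0,-1],[np.cos(np.radians(-18.3)),np.sin(np.radians(-18.3)),0])
delta([.5497,-.2655,.2010],R)
p,d,E=cap('wrist','w9.png');np.savez('w9.npz',p=p,d=d,E=E)"; python3 held.py w9.npz
```

```text
t 20.1 F_tool [ 0.31 -1.4   2.08] M_tool [ 0.03  -0.038  0.012] w 0.227 gf 30.0 j6 81.9 tcp [ 0.5501 -0.2637  0.3389]
t 20.1 shift [  0.7   1.3 137.9] rot [ 0.2  0.2 -0.1] j [-10.  24.  -7.   0. -60.  82.]
15124 plane z=0.0050 x, -0.0011 y, top z at jaw 0.1586 (want .158)
yaw in tool deg -0.22670205417825587 side offset at jaw -0.0013455942934881289 gap 0.04401288079624598
tip x 0.10936651986846972 floor 0.05878216177090965 want .110,.058
```

View pics/w9.png

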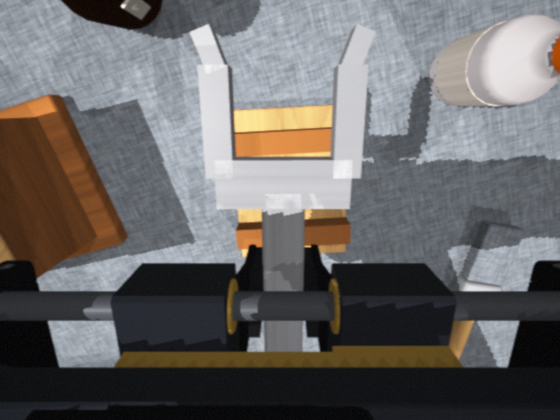

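The wrench is above the rest and lined up: its bars are at (283,130) and (293,235). Lowering it now.

```bash
python3 -m creep '[[-0.8,0.3,0.5,30,0,0,0],[-0.8,0.7,1.3,65,0.2,0.2,0],[-0.8,0.7,1.3,100,0.2,0.2,0],[-0.8,0.7,1.3,120,0.2,0.2,0],[-0.8,0.7,1.3,130,0.2,0.2,0],[-0.8,0.7,1.3,130,0.2,0.2,0],[-0.8,0.7,1.3,130,0.2,0.2,0]]' >/dev/null; python3 -c "
from h import *
st()
R=axes([0,0,-1],[np.cos(np.radians(-18.3)),np.sin(np.radians(-18.3)),0])
delta([.5497,-.2655,.2010],R)"
```

```text
t 20.73 F_tool [ 1.22 -0.32  2.15] M_tool [-0.047  0.016  0.004] w 0.229 gf 30.0 j6 82.3 tcp [ 0.552  -0.2646  0.2128]
t 20.7333 shift [-2.   1.6 11.8] rot [-0.  -0.4  0.1] j [-10.  32. -14.   0. -43.  82.]
```

```bash
python3 -m creep '[[-0.8,-1,0.5,5,0,0,0],[-0.8,-1,0.5,9,0,0,0],[-0.8,-1,0.5,10,0,0,0],[-0.8,-1,0.5,10.5,0,0,0],[-0.8,-1,0.5,10.5,0,0,0]]' >/dev/null; python3 -c "
from h import *
st()"
python3 -m creep '[[-0.8,0,0,0.7,0,0,0],[-0.8,0,0,0.7,0,0,0]]' >/dev/null; python3 -c "
from h import *
st()"
```

```text
t 21.15 F_tool [0.4  0.07 2.89] M_tool [-0.028 -0.077  0.018] w 0.223 gf 30.0 j6 82.3 tcp [ 0.5505 -0.2653  0.2012]
t 21.32 F_tool [-0.86 -0.02  0.56] M_tool [ 0.001 -0.266  0.009] w 0.22 gf 30.0 j6 82.3 tcp [ 0.5507 -0.2654  0.2007]
```

```bash
python3 -m creep '[[-0.4,0,0,0,0,0,0],[-0.2,0,0,0,0,0,0],[0.2,0,0,0,0,0,0],[0.5,0,0,0,0,0,0],[0.8,0,0,0,0,0,0],[0.8,0,0,0,0,0,0],[0.8,0,0,0,0,0,0],[0.8,0,0,0,0,0,0]]';python3 -m creep '[[1,0,0,-10,0,0,0],[1,0,0,-40,0,0,0],[1,0,0,-80,0,0,0],[1,0,0,-120,0,0,0],[1,0,0,-160,0,0,0],[1,0,0,-160,0,0,0],[1,0,0,-160,0,0,0]]' >/dev/null; python3 -c "
from h import *
st()
p,d,E=cap('wrist','w10.png');np.savez('w3.npz',p=p,d=d,E=E)"; python3 wr.py
```

```text
time_s: 21.98
tcp_pos: [0.5505, -0.2653, 0.2001]
ee_rot: [[0.95, -0.313, 0.005], [-0.313, -0.95, -0.001], [0.005, -0.001, -1.0]]
wrist_force: [-0.1, 0.5, 1.0]
gripper_width: 0.748
gripper_force: 0.0
t 22.57 F_tool [0.75 0.   0.32] M_tool [-0.016 -0.058 -0.02 ] w 0.996 gf 0.0 j6 82.3 tcp [ 0.5498 -0.2652  0.3645]
5373 z [0.0412 0.0425 0.0437]
ang -17.57014039793923 rear -0.0486685444172193 tip 0.1409486169052522 head start 0.07293015165334724 floor 0.09325368159231817 width -0.036082728192372134 0.033458088660399773 h0 [ 0.5186 -0.2538]
rest rect ((575.302490234375, -278.36724853515625), (109.20259094238281, 157.53182983398438), 74.7378921508789) z 0.03047730764997264
```

View pics/w10.png

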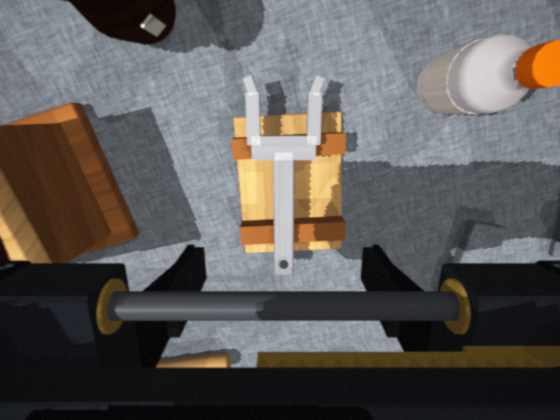

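The wrench lies flat across both bars: handle end at (283,265), jaw tips at (250,80) and (318,80). It is within about 2 mm of where it started, and the gripper is clear of it.

```bash
python3 -c "
from station import r
print(r.finish_job())"
```

```text
the job is handed in; nothing more can be done
None
```

The job is handed in, with no verdict returned: the nut was run down hand-tight by the fingers and tightened about 42–46° further with the wrench, by my angle estimates. The wrench lies flat across both bars of its rest, about 2 mm from where it started.

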